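File the seed vial and hold the drawer's label holder home

ROBOT

A 6-joint arm with a two-finger parallel gripper is mounted at the origin on a cart in front of the work surface, level with it; the furniture and walls round the work are solid. World frame = base frame: x ahead of the robot, y to its left, z up, the work surface at z = 0. Lengths are in m, angles in rad, forces in N, time in s.
With the tool pointing down it reaches from about 0.425 to 0.95 m from the base axis. Payload 3.5 kg.
Tool frame: the origin (TCP) lies on the centre line of the jaws, within the pads' length; the fingertips stand 14 mm ahead of it and the grasp point (between the pads) lies 5 mm behind it (ctrl.finger_overhang is the distance from the TCP to the fingertips, in m); z points along the fingers, y is the line along which they close (so a half turn about z gives the same grasp; the last joint's range is limited). The gripper opens to 85 mm and grips with 20 to 120 N. Pads are 22 mm wide; open, the fingers measure 114 mm over their backs; the gripper's body (76 mm by 85 mm) begins 54 mm behind the grasp point. The pads swing forward as they close: fully open they stand 13 mm farther back than shut.
Start: joints at [0.971, 0.286, 1.577, -0, 1.279, -0.15], TCP at [0.293, 0.608, 0.215] pointing down, gripper open.
Joint ranges: [-2.77, 2.77], [-0.9, 2.22], [0.21, 2.48], [-1.53, 4.67], [0.24, 2.81], [-2.84, 2.84]. Speed limits (rad/s): [2.79, 2.79, 3.14, 3.14, 3.14, 3.14].

INTERFACE

Orientations are given as a unit quaternion [x, y, z, w].
In Python, from plant import ctrl gives the robot as it stands.
- The arm moves only by the tool send_rows, never from a script. Its argument "moves" is text: rows parted by semicolons, each of 7 numbers parted by spaces: the turn, a rotation vector about the tool's x, y, z in units of 360 degrees (1.0 is 360 degrees), then the shift along the tool's x, y, z in units of 20 cm (1.0 is 20 cm), then the gripper's target within -1 to 1 (fully open at 1, half-way at 0, shut at -1). A call has 1 to 12 rows; each row is the pose to reach, as a shift and turn from the pose commanded when the call began, along the tool's axes at that moment, turning the shorter way round; what a row does not reach only later rows make up. A row lasts 1/8 s, in which the tool goes at most 62.5 mm and 10.7 degrees, less where a joint would pass 70% of its speed; a pose out of reach is approached as far as the arm can. A call with a number of a shift or a turn outside -1 to 1 is refused whole. A call with a gripper value outside its range is refused whole. The fingers move at their own pace and stop on an object; "newtons" is the grip in N (left out, the last holds). Time passes only in rows, so rows that repeat a pose let the fingers close. It gives the time, the measured TCP pose, the force, the opening and the grip force at its end, in the units of the state.
- ctrl.get_state(): the state, without advancing time (a new reading comes with each control period).
- ctrl.read_camera(name): name is "scene" or "top"; returns a dict with "image" (420x560x3 uint8, red, green, blue), "fovy" (degrees; the focal length in pixels is half the picture's height over the tangent of half this angle, whatever the lens; pixels are square), "cx", "cy" (the principal point, pixels), "extrinsics" (4x4, takes a point from camera to world coordinates). Camera axes: x right, y up, looking along -z (the intrinsics and any distortion apply to the point x, -y, -z); pixel columns grow to the right and rows downward; lengths in m; the calibration is good to about 2 mm. A picture is of the moment at which its call begins. There is no depth.
- ctrl.sign_off(): hands the job in; it is judged then, once.
The state is a dict: "time": time; "qpos": joint angles; "dq": joint speeds; "joint_efforts": joint torques, N m; "eef_pos": TCP position; "tcp_rot": TCP orientation; "contact_force": force on the tool from outside, world axes, zero at the start; "wrist_torque": the same for the moment, N m; "opening": opening from 0.0 (shut) to 1.0 (fully open); "finger_force": force on a finger pad.
Only numpy, scipy, OpenCV 4.12 (cv2) and the standard library are available. Lean on these libraries where they do the work, as an engineer would, in place of code of your own. Each camera call takes 0.05 s, during which the arm holds its last target. There are 200 camera calls.

TASK

File the seed sample: stand the loose vial upright on the floor of the open drawer and let it go, leaving the drawer open. Then push the label holder down behind the lip on that drawer's front, card facing outward, until it is fully home on the lip against the springy rubber strip in the channel, and finish while still holding it pressed down there, so that a colleague can drive its screws. Leave the other things on the bench where they are.

Things in the scene. Friction and masses are not known exactly. Their poses are not given: they have to be found in the camera images.
- vial_mid (a point): Centre, half-way up (30 mm), of the loose glass seed vial, 23.6 mm in diameter and 60 mm tall, 30 g, with a white cap; it stands upright on the bench beside the drawer unit. z is its axis. (Two other vials stand fixed inside the drawer.)
- cabinet: Grey two-drawer bench unit, 200 mm deep, 370 wide, 100 high, fixed to the bench, turned up to 10 degrees; origin under its centre; x points to its back, y left, z up. The left drawer is already pulled out towards the robot; the edge of the unit's top above the drawers is at x = -100 mm. Two petri dishes and a tape roll stand on the rear half of its top, up to 30 mm high.
- tray (a point): Point on the floor of the open drawer (11 mm above the bench), a good place for the vial: 58 mm behind the inner face of the drawer's front panel. Axes as cabinet. The side walls (tops 65 mm above the bench) have inner faces at y = +97 and -57 mm from here; the filed vials have their centres at x = -26 and +22, y = +75 mm. The edge of the unit's top is at x = drawer minus 58 mm.
- drawer (a joint): How far the open drawer is pulled out, m (0 shut, starts at 0.115 to 0.15). It runs stiffly: about 14 N to slide it.
- slot (a point): Centre of the mouth of the label channel on the open drawer's front, level with the top of the lip, 74 mm above the bench. Axes as cabinet. The channel is 8 mm wide along x, 58 mm along y. Before it (-x) stands the lip, 4 mm thick, 70 wide, rounded top; behind it (+x) the drawer's front panel, 10 mm thick, 10 mm higher than the lip: a stop to feel for. A drawer pull is 54 mm lower.
- cushion (a joint): How far the springy rubber strip in the bottom of the channel is squeezed, m (0 free, 0.004 when the holder is home). Its free top is 26 mm below the mouth of the channel. It pushes back with about 3 N at first touch and 9 N when the holder is home, and lifts the holder again if that is let go.
- holder_grip (a point): Centre of the head of the loose label holder, a grey plastic clip standing upright on the bench, its pale card on the front (-x) face. Head: a block 18 mm thick (x), 60 wide (y), 45 high (z), to be gripped across the 18 mm. Two legs, 30 mm long and 5 thick, hang below it with an 8 mm gap between them for the lip. 75 mm high in all, about 60 g; this point is 52.5 mm above the feet.
- holder_tongue (a point): Middle of the foot of the holder's rear leg (tongue, 52 mm wide, rounded foot), 6.5 mm behind (+x) and 52.5 mm below holder_grip. The front leg (skirt, 60 mm wide) is 13 mm before it. Fully home, the tongue is in the channel with this point 30 mm below slot, the skirt is outside the lip, the underside of the head sits on the lip. A like holder sits on the shut drawer.
- eraser: Bystander: eraser, 34x47x13 mm, origin under its centre.
- pencil: Bystander: pencil, 175 mm long, origin under its centre.
- petri: Bystander: covered petri dish, 93 mm across, 14 mm high, origin under its centre.
- tally: Bystander: tally counter, 67x52x29 mm, origin under its centre.
- forceps: Bystander: curved forceps, 125x27x8 mm, origin under its centre.
Not all that is in view belongs to the job. What is shaped like the part that bears holder_grip but orange is not meant.

How it is judged:
On the way, in this order (a step that is already met when the one before it is completed fails the run):
1. the vial stands upright on the floor of the open drawer, let go (x of vial_mid in the frame of tray between -0.046 and 0.085 m and y of vial_mid in the frame of tray between -0.046 and 0.086 m and z of vial_mid in the frame of tray between 0.026 and 0.034 m and angle between vial_mid's own z axis and vertical below 0.15 rad and contact force between the fingers and vial below 0.05 N), for 0.2 s.
2. the holder's tongue is behind the lip, in the channel, card outward (z of holder_tongue in the frame of slot below -0.01 m and x of holder_tongue in the frame of slot between -0.0035 and 0.0035 m and y of holder_tongue in the frame of slot between -0.0045 and 0.0045 m and angle between holder_grip's own z axis and vertical below 0.08 rad), for 0.1 s.
At the end, for the whole second after the job is handed in: The vial stands upright (within 9 degrees) on the floor of the open drawer, released; the drawer is still open by more than 100 mm; the label holder sits behind the lip, card outward, pressed down against the rubber strip to within 1.5 mm of fully home, upright and still, with the fingers on it (all of step 1 and z of holder_tongue in the frame of slot below -0.0285 m and x of holder_tongue in the frame of slot between -0.0035 and 0.0035 m and y of holder_tongue in the frame of slot between -0.0045 and 0.0045 m and angle between holder_grip's own z axis and vertical below 0.08 rad and contact force between the fingers and holder above 1 N and linear speed of holder below 0.01 m/s and value of joint drawer above 0.1 m); the arm keeps its last pose, push and grip.
It fails at once if the eraser is pushed more than 30 mm from its place (distance of eraser from where it was at the start of the episode above 0.03 m).
It fails at once if the pencil is pushed more than 30 mm from its place (distance of pencil from where it was at the start of the episode above 0.03 m).
It fails at once if the petri dish is pushed more than 30 mm from its place (distance of petri from where it was at the start of the episode above 0.03 m).
It fails at once if the tally counter is pushed more than 30 mm from its place (distance of tally from where it was at the start of the episode above 0.03 m).
It fails at once if the forceps is pushed more than 30 mm from its place (distance of forceps from where it was at the start of the episode above 0.03 m).
It also fails if it takes over 56 s, if anything falls off the work surface, if the arm or the gripper's body presses on something with over 40 N, if the wrist force passes 120 N, or if a joint passes its speed limit or range.

## Working session

There is one attempt and no reset: what is moved stays moved. The work goes in short steps, Python scripts to look and compute and a tool call to move; the robot and the scene stay as the last step left them, time stands still between calls to the robot, and variables do not carry over. Pictures are saved under pics/ and viewed, at most 10 in all, crops included, and the job is handed in when it is done.

Besides the shell and the picture viewer there is one more tool, called by a JSON object that holds its "name" and its "arguments". send_rows: Moves the arm, as the interface text tells. Its arguments: {"type":"object","properties":{"moves":{"type":"string"},"newtons":{"type":"number"}},"required":["moves"]}

```bash
mkdir -p pics; ls; python3 - <<'E'
from plant import ctrl
import cv2,numpy as np,pickle
d={}
for n in("scene","top"):
    r=ctrl.read_camera(n);d[n]=r
    cv2.imwrite(f"pics/{n}0.png",r["image"][:,:,::-1])
    print(n,{k:v for k,v in r.items() if k!="image"})
pickle.dump(d,open("c0.pkl","wb"))
print(ctrl.get_state())
E
```

```text
pics
scene {'fovy': 57.2020955014407, 'cx': 275.8704849494069, 'cy': 201.94633746079953, 'extrinsics': array([[ 0.77061372,  0.42537193, -0.47456634, -0.07204145],
       [-0.63725028,  0.52384254, -0.56524426, -0.75438717],
       [ 0.008159  ,  0.73800252,  0.67474863,  0.96116856],
       [ 0.        ,  0.        ,  0.        ,  1.        ]])}
top {'fovy': 54.647314689473475, 'cx': 279.12151168515646, 'cy': 215.90687438300716, 'extrinsics': array([[-0.00170761,  0.98658702, -0.16322726,  0.33907926],
       [-0.99991283, -0.00382159, -0.01263804, -0.03394594],
       [-0.01309231,  0.16319145,  0.98650755,  1.46422716],
       [ 0.        ,  0.        ,  0.        ,  1.        ]])}
{'time': 0.1, 'qpos': array([ 9.71033692e-01,  2.87121025e-01,  1.57805953e+00,  2.03476860e-05,
        1.27860789e+00, -1.50021107e-01]), 'dq': array([ 0.00203047, -0.00137863, -0.00315097,  0.00025669,  0.00047159,
       -0.00022436]), 'joint_efforts': array([ 1.39201715e-03, -4.07293797e+01, -2.93699902e+01, -1.56163519e-04,
        3.39690028e-03,  3.81899270e-06]), 'eef_pos': array([0.29305983, 0.60735096, 0.21414058]), 'tcp_rot': array([ 2.22983115e-01,  9.74821689e-01, -1.01807509e-03, -4.11080604e-04]), 'contact_force': array([-0.11111901, -0.30594319, -0.09437345]), 'wrist_torque': array([-0.03211537, -0.02583401, -0.00631299]), 'finger_force': 0.0, 'opening': 1.00242957973863}
```

View pics/scene0.png

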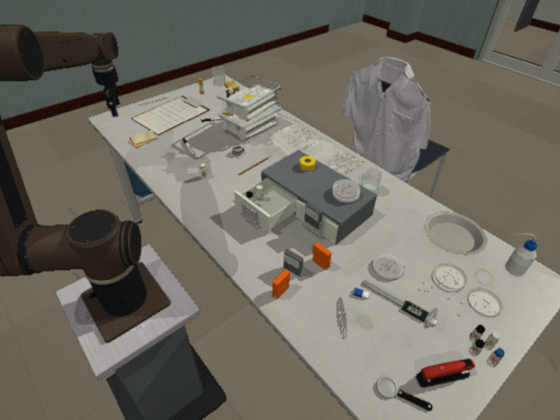

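View pics/top0.png

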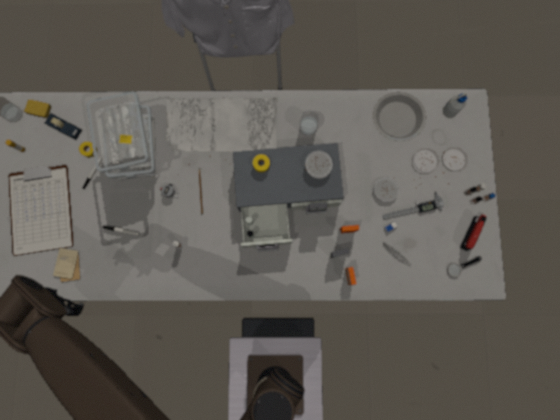

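The scene view shows the open drawer at about (262,203), a grey holder at (293,262) between two orange look-alikes at (320,257) and (282,285), and a vial candidate at (203,170). In the top view the vial candidate is at (177,247), the holder at (343,245) and the oranges at (349,229) and (351,275). I'll enlarge these areas to confirm.

```bash
python3 - <<'E'
import cv2,numpy as np,pickle
d=pickle.load(open("c0.pkl","rb"))
s=d["scene"]["image"][:,:,::-1];t=d["top"]["image"][:,:,::-1]
c=lambda im,x,y,w,h,f:cv2.resize(im[y:y+h,x:x+w],(w*f,h*f),interpolation=cv2.INTER_CUBIC)
a=c(s,185,150,160,150,5)[:600]; 
cv2.imwrite("pics/cs.png",c(s,190,150,160,150,4)); cv2.imwrite("pics/ct.png",np.clip(c(t,165,190,200,100,4).astype(float)*1.6,0,255).astype(np.uint8))
E
```

```text
(no output)
```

View pics/cs.png

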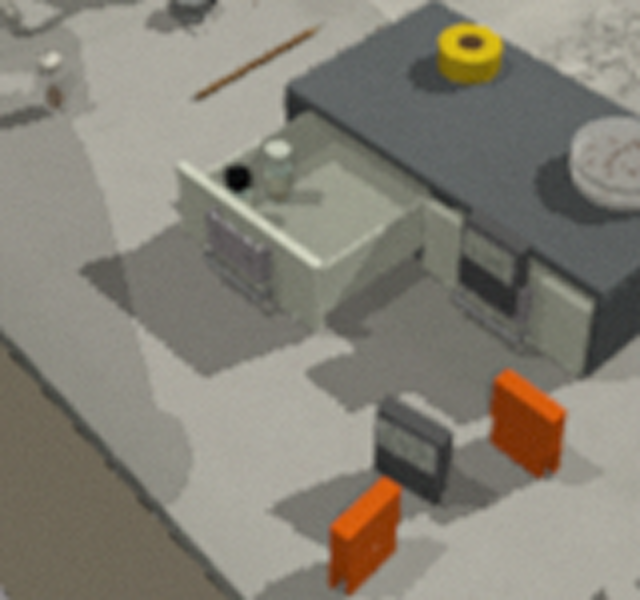

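View pics/ct.png

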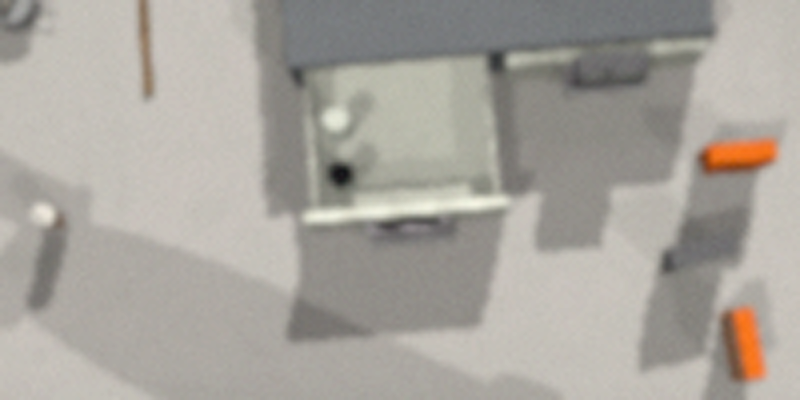

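The crops confirm the parts. The grey holder with its pale card is at scene (293,262), between the orange decoys at (322,256) and (281,284). The vial's white cap is at scene (202,165) and top (175,243). The black- and white-capped vials are the ones fixed in the drawer. Next I'll measure them.

```bash
cat > h.py <<'E'
import numpy as np,cv2,pickle
def K(c):
    f=c["image"].shape[0]/2/np.tan(np.radians(c["fovy"])/2);return f
def ray(c,p):
    p=np.atleast_2d(p).astype(float);f=K(c)
    d=np.c_[(p[:,0]-c["cx"])/f,-(p[:,1]-c["cy"])/f,-np.ones(len(p))]
    E=c["extrinsics"];return E[:3,3],d@E[:3,:3].T
def plane(c,p,z):
    o,d=ray(c,p);return o+d*((z-o[2])/d[:,2])[:,None]
def proj(c,X):
    E=c["extrinsics"];q=(np.atleast_2d(X)-E[:3,3])@E[:3,:3];f=K(c)
    return np.c_[c["cx"]+f*q[:,0]/-q[:,2],c["cy"]-f*q[:,1]/-q[:,2]]
def tri(c1,p1,c2,p2):
    o1,d1=ray(c1,p1);o2,d2=ray(c2,p2);d1,d2=d1[0],d2[0]
    s=np.linalg.lstsq(np.c_[d1,-d2],o2-o1,rcond=None)[0]
    a,b=o1+s[0]*d1,o2+s[1]*d2;return (a+b)/2,np.linalg.norm(a-b)
E
python3 - <<'E'
from h import *
np.set_printoptions(precision=4,suppress=True)
d=pickle.load(open("c0.pkl","rb"));s,t=d["scene"],d["top"]
print("cab scene FL,BL,FR",plane(s,[[262,172],[299.25,150.75],[339.25,225]],.1))
print("cab top FL,FR",plane(t,[[238,206.25],[343,199.25]],.1))
print("panel scene",plane(s,[[235,190.75],[269.5,217]],.084))
print("panel top",plane(t,[[240.75,244.5],[292,242]],.084))
print("vial cap",tri(s,[202.5,164],t,[175.5,243.5]))
for n,c,roi in(("s",s,(185,150,40,40)),("t",t,(165,232,22,22))):
    x,y,w,h=roi;im=c["image"][y:y+h,x:x+w].astype(int)
    m=(im.min(2)>np.percentile(im.min(2),97)).astype(np.uint8)
    nn,l,st,ce=cv2.connectedComponentsWithStats(m)
    for k in range(1,nn): print(n,st[k],ce[k]+[x,y])
# holder and orange
for n,c in(("s",s),("t",t)):
    im=c["image"].astype(int);m=((im[:,:,0]>2*im[:,:,2])&(im[:,:,0]-im[:,:,1]>60)).astype(np.uint8)
    nn,l,st,ce=cv2.connectedComponentsWithStats(m)
    for k in range(1,nn):
        if st[k][4]>30: print(n,"orange",st[k],ce[k])
def big(im,x,y,w,h,f): return cv2.resize(im[y:y+h,x:x+w,::-1],(w*f,h*f),interpolation=cv2.INTER_CUBIC)
A=big(s["image"],275,235,65,70,8)
B=big(t["image"],325,215,30,70,8).astype(float)
B=np.clip((B-30)*2,0,255).astype(np.uint8)
cv2.imwrite("pics/hold.png",np.hstack([A,B]))
E
```

```text
cab scene FL,BL,FR [[ 0.597   0.1225  0.1   ]
 [ 0.7917  0.1367  0.1   ]
 [ 0.6191 -0.2395  0.1   ]]
cab top FL,FR [[ 0.5988  0.1241  0.1   ]
 [ 0.6217 -0.2349  0.1   ]]
panel scene [[ 0.4712  0.1146  0.084 ]
 [ 0.4829 -0.0622  0.084 ]]
panel top [[ 0.4692  0.1146  0.084 ]
 [ 0.4772 -0.06    0.084 ]]
vial cap (array([0.4761, 0.3425, 0.0648]), np.float64(0.002064513206350137))
s [16 13  4  3  7] [202.5714 164.2857]
s [30 17  1  1  1] [215. 167.]
s [36 16  1  1  1] [221. 166.]
s [ 6 19  1  1  1] [191. 169.]
s [37 18  1  1  1] [222. 168.]
s [38 28  1  2  2] [223.  178.5]
s [33 33  1  1  1] [218. 183.]
s [36 33  1  1  1] [221. 183.]
s [27 35  1  1  1] [212. 185.]
s [29 34  2  2  3] [214.6667 184.6667]
s [36 35  1  1  1] [221. 185.]
s [39 34  1  1  1] [224. 184.]
s [28 37  7  3 10] [215.5 188.3]
s [39 36  1  1  1] [224. 186.]
s [36 38  4  2  4] [222.5 188.5]
t [ 9  9  4  4 15] [175.4 242.6]
s orange [313 242  18  27 332] [321.2681 255.253 ]
s orange [273 269  17  29 326] [280.9509 282.9387]
s orange [423 360  51  19 494] [444.915 368.67 ]
t orange [468 222  15  26 136] [475.1912 234.2647]
t orange [342 226  17   5  72] [349.8333 228.0139]
t orange [349 268   7  16  66] [351.7273 275.3636]
```

View pics/hold.png

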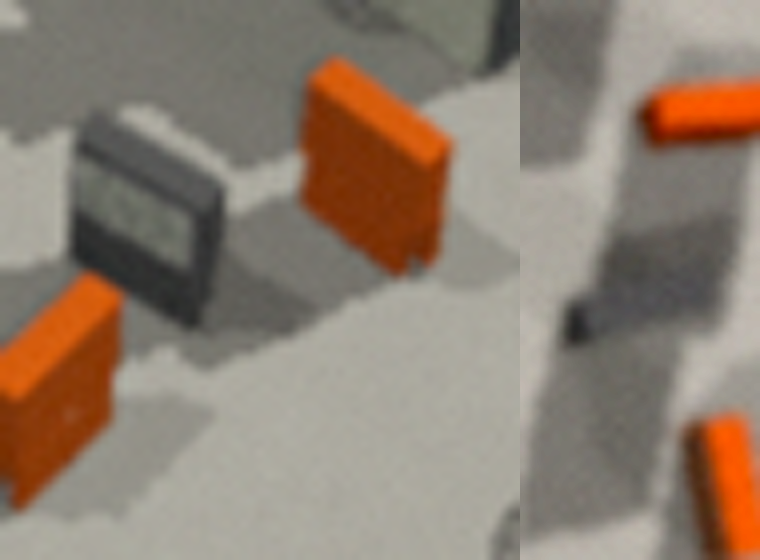

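The enlarged crop confirms the grey holder: its card faces the robot, with the head's top corners at about (285,254), (300.5,261.6), (302.7,258.3) and (287,249). Now I'll look at the drawer front in both views.

```bash
python3 - <<'E'
from h import *
np.set_printoptions(precision=4,suppress=True)
d=pickle.load(open("c0.pkl","rb"));s,t=d["scene"],d["top"]
P=np.array([[78,153],[204,213],[222,187],[97,110]])/8+[275,235]
X=plane(s,P,.075);print(X,X.mean(0));
e=X[1]-X[0]+X[2]-X[3];print("width",np.linalg.norm(e)/2,"yaw",np.degrees(np.arctan2(e[0],-e[1])))
Q=np.array([[588-520,330],[715-520,305]])/8+[325,215];print(plane(t,Q,.075))
print("vial base plane z=.06:",plane(s,[[202.6,164.6]],.06),plane(t,[[175.4,242.8]],.06))
def big(im,x,y,w,h,f): return cv2.resize(im[y:y+h,x:x+w,::-1],(w*f,h*f),interpolation=cv2.INTER_CUBIC)
A=big(s["image"],230,180,48,60,8)
B=big(t["image"],238,228,60,30,8)
C=np.zeros((480,384+480,3),np.uint8);C[:,:384]=A;C[:240,384:]=np.clip((B.astype(float)-20)*1.6,0,255)
cv2.imwrite("pics/dr.png",C[:,:800])
E
```

```text
[[ 0.4253 -0.2057  0.075 ]
 [ 0.4426 -0.2562  0.075 ]
 [ 0.4559 -0.2514  0.075 ]
 [ 0.4444 -0.1943  0.075 ]] [ 0.442  -0.2269  0.075 ]
width 0.05567375386546395 yaw 14.918162285502587
[[ 0.4291 -0.201   0.075 ]
 [ 0.4396 -0.2552  0.075 ]]
vial base plane z=.06: [[0.4781 0.3443 0.06  ]] [[0.4781 0.3447 0.06  ]]
```

View pics/dr.png

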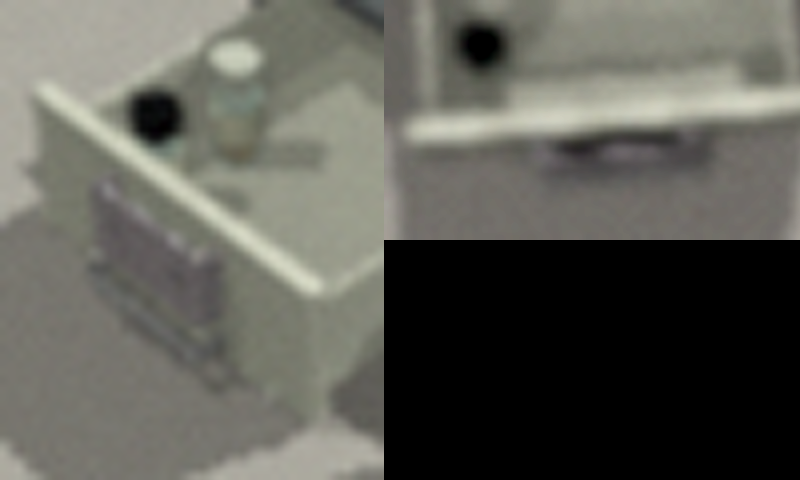

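In this picture the lip's top edge runs in the scene view from (242.2,202.9) to (256.9,212.8). In the top view it runs from (258.5,248.6) to (279,248), and the panel's front edge is at about (241,245)–(292,241).

```bash
python3 - <<'E'
from h import *
np.set_printoptions(precision=4,suppress=True)
d=pickle.load(open("c0.pkl","rb"));s,t=d["scene"],d["top"]
print("lip s",plane(s,[[242.25,202.9],[256.9,212.75]],.073))
print("lip t",plane(t,[[258.5,249],[279,247.5]],.073))
print("panel front s",plane(s,[[234.75,191.5],[269,216.5]],.084))
print("panel front t",plane(t,[[241,245.3],[290,242]],.084))
print("black cap s/t (z~.071)",plane(s,[[230+157/8,180+108/8]],.071),plane(t,[[238+97/8,228+45/8]],.071))
# line fits by gradient: cabinet front top edge & panel edge in top view
def edge(c,p0,p1,n=60,half=6):
    g=cv2.GaussianBlur(cv2.cvtColor(c["image"],cv2.COLOR_RGB2GRAY).astype(np.float32),(0,0),.7)
    p0,p1=np.array(p0,float),np.array(p1,float);u=(p1-p0)/np.linalg.norm(p1-p0);nn=np.array([-u[1],u[0]])
    k=np.arange(-half,half+.01,.1);pts=[]
    for a in np.linspace(.08,.92,n):
        q=(p0+a*(p1-p0)+k[:,None]*nn).astype(np.float32)
        v=cv2.remap(g,q[:,0][None],q[:,1][None],cv2.INTER_LINEAR)[0]
        w=np.abs(np.gradient(v));pts.append(q[np.argmax(w)])
    pts=np.array(pts);L=cv2.fitLine(pts,cv2.DIST_HUBER,0,.01,.01).ravel()
    r=(pts-L[2:])@np.array([-L[1],L[0]]);return L,np.median(abs(r))
def wl(c,p0,p1,z,half=4):
    L,r=edge(c,p0,p1,half=half);u=L[:2]*np.sign(L[:2]@(np.array(p1)-p0));
    a=plane(c,[L[2:]-u*10,L[2:]+u*10],z);e=a[1]-a[0];return a.mean(0),np.degrees(np.arctan2(e[0],-e[1])),r
print("cab front t",wl(t,[238,206.3],[300,202.2],.1)); print("cab front s",wl(s,[262,172],[339,225],.1))
print("cab back t",wl(t,[234,152],[338,145],.1))
print("panel t",wl(t,[241,245.3],[292,241.8],.084,2.5)); print("panel s",wl(s,[234.75,191.5],[269,216.5],.084,2.5))
st=__import__("plant").ctrl.get_state();print(st["eef_pos"],st["tcp_rot"])
E
```

```text
lip s [[ 0.4607  0.0581  0.073 ]
 [ 0.47   -0.0116  0.073 ]]
lip t [[ 0.4546  0.0547  0.073 ]
 [ 0.4596 -0.0155  0.073 ]]
panel front s [[ 0.4683  0.1119  0.084 ]
 [ 0.4831 -0.0594  0.084 ]]
panel front t [[ 0.4665  0.1138  0.084 ]
 [ 0.4773 -0.0532  0.084 ]]
black cap s/t (z~.071) [[0.5106 0.0832 0.071 ]] [[0.508  0.0841 0.071 ]]
cab front t (array([0.6034, 0.0192, 0.1   ]), np.float64(4.57720216456566), np.float32(0.35914284))
cab front s (array([ 0.602 , -0.0646,  0.1   ]), np.float64(3.8255616139694766), np.float32(0.35525587))
cab back t (array([ 0.8086, -0.0362,  0.1   ]), np.float64(4.974566852595024), np.float32(0.495529))
panel t (array([0.4719, 0.0279, 0.084 ]), np.float64(4.692647957317499), np.float32(0.23246053))
panel s (array([0.4744, 0.0124, 0.084 ]), np.float64(4.501037192231557), np.float32(0.20502523))
[0.2931 0.6074 0.2141] [ 0.223   0.9748 -0.001  -0.0004]
```

```bash
cat > rel.py <<'E'
# usage: rel.py x y z yangle_deg  -> row numbers from the present pose (tool straight down, closing line at yangle)
import sys,numpy as np
from scipy.spatial.transform import Rotation as R
from plant import ctrl
np.set_printoptions(precision=4,suppress=True)
s=ctrl.get_state();R0=R.from_quat(s["tcp_rot"]);p0=np.array(s["eef_pos"])
for a in sys.argv[1:]:
    x,y,z,ya=map(float,a.split(","));b=np.radians(ya)
    T=np.array([[-np.sin(b)*-1,np.cos(b),0],[-np.cos(b),np.sin(b),0],[0,0,-1]])
    T=R.from_matrix(T) 
    rv=(R0.inv()*T).as_rotvec()/(2*np.pi);sh=R0.inv().apply(np.array([x,y,z])-p0)/.2
    print(a,"->",rv,sh)
y=R0.as_matrix()[:,1];print("t",s["time"],"pos",p0,"yang",np.degrees(np.arctan2(y[1],y[0])),"f",s["contact_force"],"open",s["opening"],s["finger_force"],"q6",s["qpos"][5])
E
python3 rel.py .478,.3445,.13,4.5 .478,.3445,.037,4.5
```

```text
Traceback (most recent call last):
  File "rel.py", line 10, in <module>
    T=R.from_matrix(T)
  File "scipy/spatial/transform/_rotation.pyx", line 1143, in scipy.spatial.transform._rotation.Rotation.from_matrix
ValueError: Non-positive determinant (left-handed or null coordinate frame) in rotation matrix 0: [[ 0.0785  0.9969  0.    ]
 [-0.9969  0.0785  0.    ]
 [ 0.      0.     -1.    ]].
```

```bash
sed -i 's/T=np.array.*/T=np.array([[-np.sin(b),np.cos(b),0],[np.cos(b),np.sin(b),0],[0,0,-1]])/' rel.py
python3 rel.py .478,.3445,.13,4.5 .478,.3445,.037,4.5
```

```text
.478,.3445,.13,4.5 -> [-0.0003  0.0001  0.1659] [-1.4042 -0.7806  0.4219]
.478,.3445,.037,4.5 -> [-0.0003  0.0001  0.1659] [-1.4044 -0.7796  0.8869]
t 0.1 pos [0.2931 0.6074 0.2141] yang 64.23139312095203 f [-0.1111 -0.3059 -0.0944] open 1.00242957973863 0.0 q6 -0.15002110695980334
```

{"name": "send_rows", "arguments": {"moves": "0 0 0.166 -1 -0.56 0.3 1;0 0 0.166 -1 -0.56 0.3 1;0 0 0.166 -1 -0.56 0.3 1;0 0 0.166 -1 -0.56 0.3 1;0 0 0.166 -1 -0.56 0.3 1;0 0 0.166 -1 -0.56 0.3 1", "newtons": 20}}

```text
time: 0.85
eef_pos: [0.425, 0.4189, 0.1545]
tcp_rot: [0.681, 0.732, -0.001, -0.0]
contact_force: [-0.4, 0.2, -0.7]
opening: 1.002
finger_force: 0.0
```

```bash
python3 rel.py .478,.3445,.13,4.5 .478,.3445,.037,4.5
```

```text
.478,.3445,.13,4.5 -> [-0.0002  0.0001 -0.001 ] [-0.3899  0.2377  0.1224]
.478,.3445,.037,4.5 -> [-0.0002  0.0001 -0.001 ] [-0.3895  0.2384  0.5874]
t 0.85 pos [0.425  0.4189 0.1545] yang 4.135258828510508 f [-0.4401  0.1612 -0.7315] open 1.0019433952964956 0.0 q6 0.5359780235696814
```

{"name": "send_rows", "arguments": {"moves": "0 0 0 -0.39 0.238 0.12 1;0 0 0 -0.39 0.238 0.12 1;0 0 0 -0.39 0.238 0.35 1;0 0 0 -0.39 0.238 0.58 1;0 0 0 -0.39 0.238 0.58 1;0 0 0 -0.39 0.238 0.58 0.2;0 0 0 -0.39 0.238 0.58 -0.5;0 0 0 -0.39 0.238 0.58 -0.9;0 0 0 -0.39 0.238 0.58 -0.9;0 0 0 -0.39 0.238 0.58 -0.9;0 0 0 -0.39 0.238 0.58 -0.9", "newtons": 25}}

```text
time: 2.22
eef_pos: [0.4793, 0.3466, 0.041]
tcp_rot: [0.679, 0.734, 0.001, 0.0]
contact_force: [-0.7, -0.6, 5.8]
opening: 0.246
finger_force: 24.6
```

```bash
python3 rel.py .541,.016,.053,4.5
```

```text
.541,.016,.053,4.5 -> [ 0.0003 -0.0002 -0.0001] [-1.672   0.1789 -0.0613]
t 2.225 pos [0.4793 0.3466 0.041 ] yang 4.471233280282593 f [-0.684  -0.5992  5.8386] open 0.24599693924864385 24.56830233335495 q6 0.3763999060755465
```

{"name": "send_rows", "arguments": {"moves": "0 0 0 0 0 -0.4 -0.9;0 0 0 0 0 -0.8 -0.9;0 0 0 -0.3 0.05 -0.8 -0.9;0 0 0 -0.6 0.1 -0.8 -0.9;0 0 0 -0.95 0.18 -0.8 -0.9;0 0 0 -0.95 0.18 -0.8 -0.9"}}

```text
time: 2.98
eef_pos: [0.5296, 0.1563, 0.1992]
tcp_rot: [0.681, 0.733, -0.0, 0.0]
contact_force: [0.5, 0.8, 0.2]
opening: 0.241
finger_force: 24.4
```

```bash
python3 rel.py .541,.016,.053,4.5
```

```text
.541,.016,.053,4.5 -> [-0.      0.0001 -0.0008] [-0.7036  0.0051  0.7315]
t 2.975 pos [0.5296 0.1563 0.1992] yang 4.226522685816299 f [0.5475 0.7772 0.1605] open 0.241145807525364 24.436209797859192 q6 0.02994231610142711
```

{"name": "send_rows", "arguments": {"moves": "0 0 0 -0.35 0 0 -0.9;0 0 0 -0.704 0.005 0 -0.9;0 0 0 -0.704 0.005 0.1 -0.9;0 0 0 -0.704 0.005 0.35 -0.9;0 0 0 -0.704 0.005 0.6 -0.9;0 0 0 -0.704 0.005 0.71 -0.9;0 0 0 -0.704 0.005 0.71 -0.9;0 0 0 -0.704 0.005 0.71 -0.9"}}

```text
time: 3.98
eef_pos: [0.5419, 0.0194, 0.0584]
tcp_rot: [0.679, 0.734, 0.001, 0.001]
contact_force: [0.8, 0.0, -0.8]
opening: 0.243
finger_force: 29.7
```

```bash
python3 rel.py .541,.016,.053,4.5; python3 - <<'E'
from h import *
from plant import ctrl
d={n:ctrl.read_camera(n) for n in("scene","top")};pickle.dump(d,open("c1.pkl","wb"))
def big(im,x,y,w,h,f): return cv2.resize(im[y:y+h,x:x+w,::-1],(w*f,h*f),interpolation=cv2.INTER_CUBIC)
cv2.imwrite("pics/v1.png",np.hstack([big(d["scene"]["image"],215,140,80,90,5),big(d["top"]["image"],225,170,80,90,5)]))
E
```

```text
.541,.016,.053,4.5 -> [0.0003 0.     0.    ] [-0.0168 -0.0057  0.0269]
t 3.975 pos [0.5419 0.0194 0.0584] yang 4.500618050395297 f [ 0.8474  0.0404 -0.8021] open 0.24345695495071898 29.685970544815063 q6 -0.23004105490718926
```

View pics/v1.png

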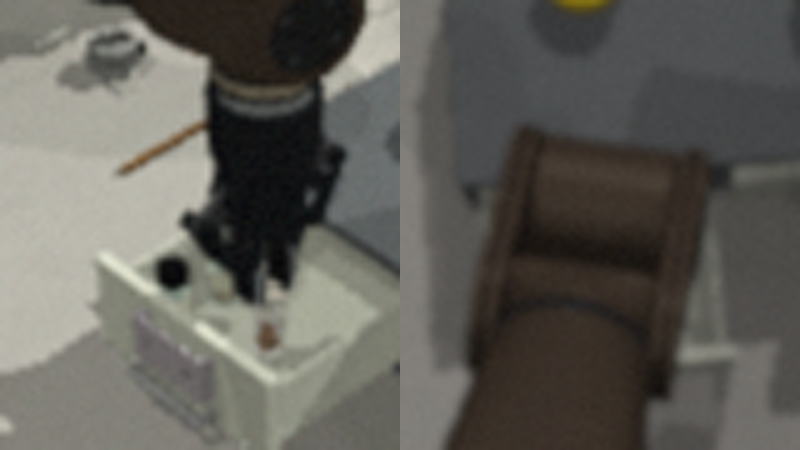

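The vial, seen at crop (270,330), hangs inside the drawer and clear of the panel. I'll lower it until it touches.

{"name": "send_rows", "arguments": {"moves": "0 0 0 0 0 0.015 -0.9;0 0 0 0 0 0.025 -0.9;0 0 0 0 0 0.032 -0.9;0 0 0 0 0 0.032 -0.9"}}

```text
time: 4.58
eef_pos: [0.541, 0.0191, 0.0509]
tcp_rot: [0.679, 0.734, -0.0, -0.0]
contact_force: [1.4, 0.7, -0.8]
opening: 0.242
finger_force: 29.7
```

{"name": "send_rows", "arguments": {"moves": "0 0 0 0 0 0.006 -0.9;0 0 0 0 0 0.006 -0.9"}}

```text
time: 4.82
eef_pos: [0.5414, 0.0189, 0.0508]
tcp_rot: [0.679, 0.734, -0.0, 0.0]
contact_force: [-2.2, -0.1, 5.0]
opening: 0.24
finger_force: 30.3
```

{"name": "send_rows", "arguments": {"moves": "0 0 0 0 0 0.006 -0.9;0 0 0 0 0 0.006 -0.9"}}

```text
time: 5.08
eef_pos: [0.5419, 0.0189, 0.0507]
tcp_rot: [0.679, 0.734, 0.0, 0.0]
contact_force: [-4.1, 0.3, 9.7]
opening: 0.245
finger_force: 30.9
```

{"name": "send_rows", "arguments": {"moves": "0 0 0 0 0 -0.008 -0.9;0 0 0 0 0 -0.008 -0.4;0 0 0 0 0 -0.008 -0.2;0 0 0 0 0 -0.008 -0.1;0 0 0 0 0 -0.008 -0.1;0 0 0 0 0 -0.1 -0.1;0 0 0 0 0 -0.3 -0.1;0 0 0 0 0 -0.6 -0.1;0 0 0 0 0 -0.6 -0.1"}}

```text
time: 6.2
eef_pos: [0.5454, 0.0185, 0.1768]
tcp_rot: [0.679, 0.734, 0.004, 0.006]
contact_force: [0.2, -0.0, -0.9]
opening: 0.453
finger_force: 0.0
```

```bash
python3 rel.py .442,-.227,.17,14.9
```

```text
.442,-.227,.17,14.9 -> [ 0.0022  0.0007 -0.029 ] [-1.1834 -0.6119  0.0293]
t 6.2 pos [0.5454 0.0185 0.1768] yang 4.47888511271355 f [ 0.2274 -0.0293 -0.9458] open 0.4532369024056485 0.0 q6 -0.23021042681522827
```

{"name": "send_rows", "arguments": {"moves": "0 0 -0.025 -0.3 -0.15 0.03 -0.1;0 0 -0.025 -0.6 -0.4 0.03 -0.1;0 0 -0.025 -0.9 -0.6 0.03 -0.1;0 0 -0.025 -1 -0.61 0.03 -0.1;0 0 -0.025 -1 -0.61 0.03 0"}}

```text
time: 6.82
eef_pos: [0.434, -0.1923, 0.1631]
tcp_rot: [0.621, 0.784, -0.0, 0.0]
contact_force: [0.0, 0.4, -1.3]
opening: 0.497
finger_force: 0.0
```

```bash
python3 rel.py .4425,-.2265,.12,13 .4425,-.2265,.06,13; python3 - <<'E'
from h import *
from plant import ctrl
np.set_printoptions(precision=4,suppress=True)
d={n:ctrl.read_camera(n) for n in("scene","top")};pickle.dump(d,open("c2.pkl","wb"))
print(plane(d["top"],[[342,228],[358,227],[349,268],[355,284]],.075))
def big(im,x,y,w,h,f): return cv2.resize(im[y:y+h,x:x+w,::-1],(w*f,h*f),interpolation=cv2.INTER_CUBIC)
cv2.imwrite("pics/v2.png",np.hstack([big(d["scene"]["image"],220,160,50,60,8),big(d["top"]["image"],235,195,50,60,8)]))
E
```

```text
.4425,-.2265,.12,13 -> [0.     0.0001 0.0005] [-0.1761  0.0024  0.2156]
.4425,-.2265,.06,13 -> [0.     0.0001 0.0005] [-0.1758  0.0023  0.5156]
t 6.825 pos [ 0.434  -0.1923  0.1631] yang 13.169091412891408 f [ 0.0295  0.3845 -1.2912] open 0.4967974948945637 0.0 q6 -0.8607914837628998
[[ 0.5259 -0.2324  0.075 ]
 [ 0.5292 -0.2875  0.075 ]
 [ 0.3893 -0.2524  0.075 ]
 [ 0.3358 -0.271   0.075 ]]
```

View pics/v2.png

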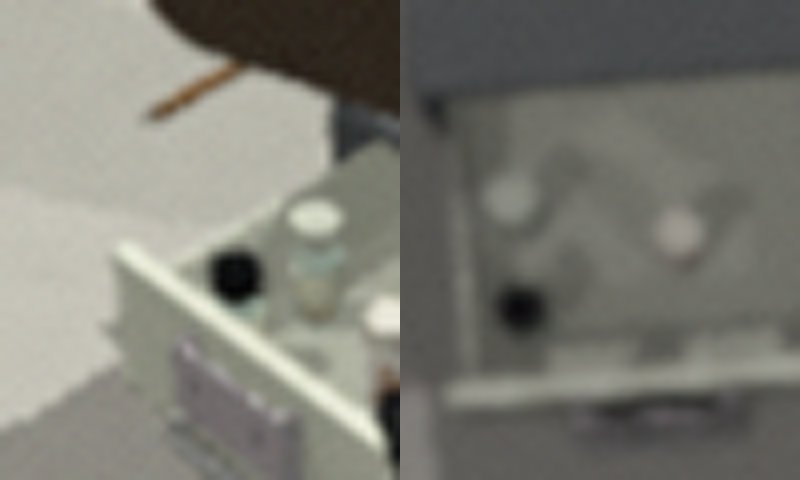

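The vial stands upright in the drawer at top crop (680,232), next to the filed vials. Now I'll grasp the holder.

{"name": "send_rows", "arguments": {"moves": "0 0 0 -0.176 0.002 0 0.1;0 0 0 -0.176 0.002 0.2 0.1;0 0 0 -0.176 0.002 0.4 0.1;0 0 0 -0.176 0.002 0.515 0.1;0 0 0 -0.176 0.002 0.515 0.1;0 0 0 -0.176 0.002 0.515 -0.4;0 0 0 -0.176 0.002 0.515 -1;0 0 0 -0.176 0.002 0.515 -1;0 0 0 -0.176 0.002 0.515 -1;0 0 0 -0.176 0.002 0.515 -1", "newtons": 40}}

```text
time: 8.18
eef_pos: [0.4436, -0.2241, 0.0598]
tcp_rot: [0.619, 0.785, 0.0, 0.0]
contact_force: [0.1, -0.8, 0.3]
opening: -0.003
finger_force: 0.0
```

```bash
python3 rel.py .4425,-.2265,.2,4.5; python3 - <<'E'
from h import *
np.set_printoptions(precision=4,suppress=True)
d=pickle.load(open("c2.pkl","rb"));t=d["top"];
P=lambda x,y:[235+(x-400)/8,195+y/8]
print("vial",plane(t,[P(680,232)],.071),"black,white",plane(t,[P(521,307),P(511,197)],.071),"lip",plane(t,[P(582,425),P(748,415)],.073))
E
```

```text
.4425,-.2265,.2,4.5 -> [0.     0.     0.0249] [-0.0107 -0.0081 -0.7008]
t 8.175 pos [ 0.4436 -0.2241  0.0598] yang 13.457961072828462 f [ 0.0504 -0.8011  0.337 ] open -0.0034545008030111716 0.0 q6 -0.9070722974715891
vial [[0.5413 0.0156 0.071 ]] black,white [[0.5088 0.0842 0.071 ]
 [0.5569 0.089  0.071 ]] lip [[ 0.4576  0.0573  0.073 ]
 [ 0.4617 -0.0138  0.073 ]]
```

Opening 0 means the grasp missed, so I'll look at the scene.

```bash
python3 - <<'E'
from h import *
from plant import ctrl
d={n:ctrl.read_camera(n) for n in("scene","top")};pickle.dump(d,open("c3.pkl","wb"))
def big(im,x,y,w,h,f): return cv2.resize(im[y:y+h,x:x+w,::-1],(w*f,h*f),interpolation=cv2.INTER_CUBIC)
cv2.imwrite("pics/m.png",np.hstack([big(d["scene"]["image"],255,205,80,100,6)[:,:480],np.clip(big(d["top"]["image"],315,205,50,100,6)*1.5,0,255).astype(np.uint8)]))
E
```

```text
(no output)
```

View pics/m.png

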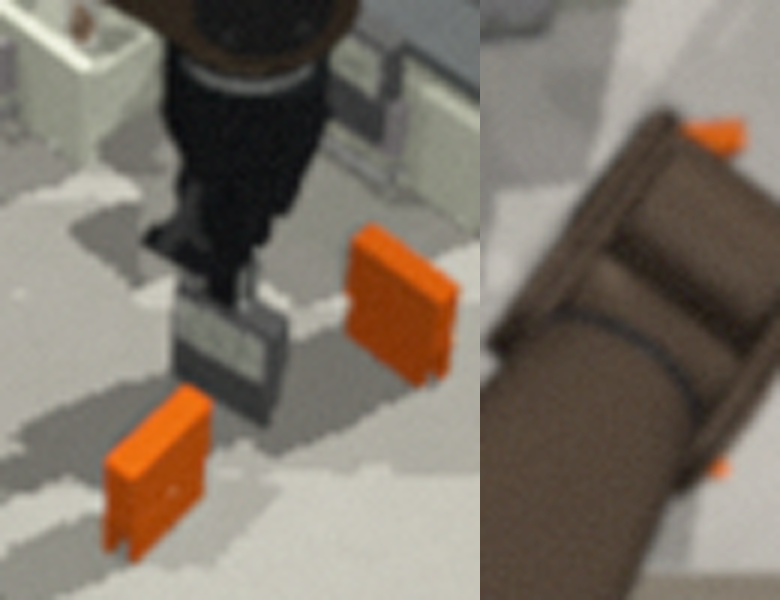

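```bash
python3 - <<'E'
from h import *
from plant import ctrl
np.set_printoptions(precision=4,suppress=True)
d=pickle.load(open("c3.pkl","rb"));s=d["scene"];t=d["top"];s0=pickle.load(open("c0.pkl","rb"))["scene"]
p=np.array([.4436,-.2241,.0598]);q=proj(s,[p,p-[0,0,.014],p+[0,0,.05]]);print(q,(q-[255,205])*6)
print("bottom right z=0",plane(s,[[299.1,275.6],[255+268/6,205+425/6]],0),"top right z=.075",plane(s,[[300.5,261.6]],.075))
print("triang: left side end, top view",tri(s0,[275+97/8,235+110/8],t,[325+55/8,215+300/8]))
X=np.array([[x,y,z] for z in(0,.075) for x in(.434,.452) for y in(-.197,-.257)]);print((proj(s0,X)-[275,235])*8)
print(ctrl.get_state()["opening"],getattr(ctrl,"finger_overhang",None))
E
```

```text
[[293.2729 258.1114]
 [293.0936 261.0792]
 [293.938  247.1031]] [[229.6374 318.6683]
 [228.5615 336.475 ]
 [233.6283 252.6187]]
bottom right z=0 [[ 0.4463 -0.2515  0.    ]
 [ 0.447  -0.2532  0.    ]] top right z=.075 [[ 0.4426 -0.2561  0.075 ]]
triang: left side end, top view (array([ 0.4422, -0.1958,  0.0778]), np.float64(0.001355786601516157))
[[ 75.8831 252.8921]
 [178.5868 350.6734]
 [110.6523 229.7865]
 [213.6123 326.194 ]
 [ 80.5426 127.6999]
 [188.0313 226.1088]
 [116.7923 104.5083]
 [224.5569 201.4744]]
-0.0018619823853834674 0.014
```

The fingers shut behind the head, at crop (225,300). The holder seems not to have moved. I'll rise clear and remeasure.

{"name": "send_rows", "arguments": {"moves": "0 0 0 0 0 -0.3 -1;0 0 0 0 0 -0.7 -1;0 0 0 0.3 0.1 -0.9 0;0 0 0 0.6 0.1 -0.9 0.1;0 0 0 0.9 0 -0.9 0.1;0 0 0 0.9 0 -0.9 0.1"}}

```text
time: 9.02
eef_pos: [0.4005, -0.0467, 0.2398]
tcp_rot: [0.618, 0.786, 0.0, 0.0]
contact_force: [0.3, -0.9, -0.0]
opening: 0.55
finger_force: 0.0
```

```bash
python3 - <<'E'
from h import *
from plant import ctrl
np.set_printoptions(precision=4,suppress=True)
d={n:ctrl.read_camera(n) for n in("scene","top")};pickle.dump(d,open("c4.pkl","wb"))
o=pickle.load(open("c0.pkl","rb"))
for n,(x,y,w,h) in(("scene",(280,245,30,36)),("top",(325,235,30,30))):
    df=np.abs(d[n]["image"][y:y+h,x:x+w].astype(int)-o[n]["image"][y:y+h,x:x+w]).max(2);print(n,"changed px",(df>40).sum(),np.argwhere(df>40).mean(0)[::-1]+[x,y] if (df>40).any() else "")
def big(im,x,y,w,h,f): return cv2.resize(im[y:y+h,x:x+w,::-1],(w*f,h*f),interpolation=cv2.INTER_CUBIC)
f=lambda a:np.clip((a.astype(float)-20)*2,0,255).astype(np.uint8)
cv2.imwrite("pics/h4.png",np.hstack([big(d["scene"]["image"],278,244,33,40,12),f(big(d["top"]["image"],326,232,33,40,12))]))
E
```

```text
scene changed px 0 
top changed px 0
```

View pics/h4.png

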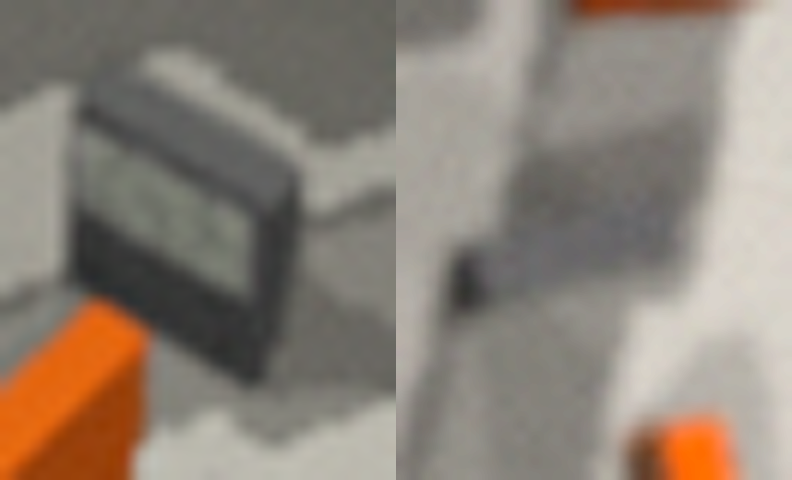

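The holder hasn't moved: its head top runs from scene (284.7,254) to (299.8,262), and the centre is still (0.443,-0.227). In the miss picture the shut fingertips appear to end near the head's top, so I'll touch the bare bench to find their true height.

{"name": "send_rows", "arguments": {"moves": "0 0 0 0 0 0.3 -1;0 0 0 0 0 0.6 -1;0 0 0 0 0 0.85 -1;0 0 0 0 0 0.93 -1;0 0 0 0 0 0.95 -1;0 0 0 0 0 0.95 -1"}}

```text
time: 9.88
eef_pos: [0.4024, -0.0499, 0.05]
tcp_rot: [0.62, 0.785, 0.0, 0.0]
contact_force: [0.5, -0.8, -0.3]
opening: 0.002
finger_force: 0.0
```

{"name": "send_rows", "arguments": {"moves": "0 0 0 0 0 0.015 -1;0 0 0 0 0 0.03 -1;0 0 0 0 0 0.045 -1;0 0 0 0 0 0.05 -1"}}

```text
time: 10.38
eef_pos: [0.4016, -0.0488, 0.0395]
tcp_rot: [0.619, 0.785, -0.0, -0.0]
contact_force: [0.7, 0.6, -0.0]
opening: 0.0
finger_force: 0.0
```

{"name": "send_rows", "arguments": {"moves": "0 0 0 0 0 0.015 -1;0 0 0 0 0 0.03 -1;0 0 0 0 0 0.045 -1;0 0 0 0 0 0.05 -1"}}

```text
time: 10.88
eef_pos: [0.4015, -0.0488, 0.0293]
tcp_rot: [0.619, 0.785, -0.0, -0.0]
contact_force: [-0.5, 0.4, 0.1]
opening: 0.0
finger_force: 0.0
```

{"name": "send_rows", "arguments": {"moves": "0 0 0 0 0 0.015 -1;0 0 0 0 0 0.03 -1;0 0 0 0 0 0.04 -1"}}

```text
time: 11.25
eef_pos: [0.4016, -0.0489, 0.0214]
tcp_rot: [0.619, 0.785, -0.0, -0.0]
contact_force: [0.1, -0.4, 0.0]
opening: 0.002
finger_force: 0.0
```

{"name": "send_rows", "arguments": {"moves": "0 0 0 0 0 0.015 -1;0 0 0 0 0 0.03 -1;0 0 0 0 0 0.04 -1"}}

```text
time: 11.62
eef_pos: [0.4015, -0.0489, 0.0134]
tcp_rot: [0.619, 0.785, -0.0, -0.0]
contact_force: [-0.6, 1.0, 0.9]
opening: -0.001
finger_force: 0.0
```

{"name": "send_rows", "arguments": {"moves": "0 0 0 0 0 0.008 -1;0 0 0 0 0 0.008 -1"}}

```text
time: 11.88
eef_pos: [0.4016, -0.0489, 0.0119]
tcp_rot: [0.619, 0.785, -0.0, -0.0]
contact_force: [-0.6, 0.4, 0.0]
opening: -0.001
finger_force: 0.0
```

{"name": "send_rows", "arguments": {"moves": "0 0 0 0 0 0.015 -1;0 0 0 0 0 0.03 -1;0 0 0 0 0 0.03 -1"}}

```text
time: 12.25
eef_pos: [0.4014, -0.0488, 0.0057]
tcp_rot: [0.619, 0.785, -0.0, -0.0]
contact_force: [0.8, 0.6, -0.5]
opening: -0.0
finger_force: 0.0
```

{"name": "send_rows", "arguments": {"moves": "0 0 0 0 0 0.015 -1;0 0 0 0 0 0.015 -1"}}

```text
time: 12.5
eef_pos: [0.4014, -0.0488, 0.0028]
tcp_rot: [0.619, 0.785, -0.0, -0.0]
contact_force: [-0.2, -0.0, 0.3]
opening: 0.002
finger_force: 0.0
```

{"name": "send_rows", "arguments": {"moves": "0 0 0 0 0 0.015 -1;0 0 0 0 0 0.03 -1;0 0 0 0 0 0.03 -1"}}

```text
time: 12.88
eef_pos: [0.4014, -0.0488, -0.0033]
tcp_rot: [0.619, 0.785, -0.0, -0.0]
contact_force: [-0.3, 0.2, -0.2]
opening: -0.003
finger_force: 0.0
```

{"name": "send_rows", "arguments": {"moves": "0 0 0 0 0 0.015 -1;0 0 0 0 0 0.015 -1"}}

```text
time: 13.12
eef_pos: [0.4015, -0.0488, -0.0062]
tcp_rot: [0.619, 0.785, -0.0, -0.0]
contact_force: [-0.5, -0.7, 0.5]
opening: 0.002
finger_force: 0.0
```

{"name": "send_rows", "arguments": {"moves": "0 0 0 0 0 0.015 -1;0 0 0 0 0 0.015 -1"}}

```text
time: 13.38
eef_pos: [0.4014, -0.0488, -0.0092]
tcp_rot: [0.619, 0.785, -0.0, -0.0]
contact_force: [0.4, 0.8, -0.7]
opening: -0.0
finger_force: 0.0
```

{"name": "send_rows", "arguments": {"moves": "0 0 0 0 0 0.01 -1;0 0 0 0 0 0.01 -1"}}

```text
time: 13.62
eef_pos: [0.4015, -0.0489, -0.0111]
tcp_rot: [0.619, 0.785, -0.0, -0.0]
contact_force: [-0.6, -0.9, 0.1]
opening: 0.001
finger_force: 0.0
```

{"name": "send_rows", "arguments": {"moves": "0 0 0 0 0 0.01 -1;0 0 0 0 0 0.01 -1"}}

```text
time: 13.88
eef_pos: [0.4015, -0.0489, -0.0131]
tcp_rot: [0.619, 0.785, -0.0, -0.0]
contact_force: [0.3, -0.8, -0.3]
opening: -0.0
finger_force: 0.0
```

{"name": "send_rows", "arguments": {"moves": "0 0 0 0 0 0.01 -1;0 0 0 0 0 0.01 -1"}}

```text
time: 14.12
eef_pos: [0.4015, -0.0489, -0.0151]
tcp_rot: [0.619, 0.785, -0.0, -0.0]
contact_force: [-0.5, -0.2, -0.2]
opening: 0.004
finger_force: 0.0
```

{"name": "send_rows", "arguments": {"moves": "0 0 0 0 0 0.01 -1;0 0 0 0 0 0.01 -1"}}

```text
time: 14.38
eef_pos: [0.4018, -0.049, -0.0159]
tcp_rot: [0.619, 0.785, -0.0, -0.001]
contact_force: [-4.2, 1.5, 11.1]
opening: 0.0
finger_force: 5.5
```

{"name": "send_rows", "arguments": {"moves": "0 0 0 0 0 0.01 -1;0 0 0 0 0 0.01 -1"}}

```text
time: 14.62
eef_pos: [0.4019, -0.049, -0.016]
tcp_rot: [0.619, 0.785, -0.001, -0.002]
contact_force: [-11.1, 2.8, 29.4]
opening: 0.003
finger_force: 15.1
```

The fingertips actually stand about 15.5 mm above the reported TCP, so I need to grasp about 30 mm lower than planned.

{"name": "send_rows", "arguments": {"moves": "0 0 0 0 0 -0.3 -1;0 0 0 0 0 -0.6 -0.5;0 0 0 0 0 -0.8 0;0 0 0 -0.3 0 -0.8 0.1;0 0 0 -0.6 0 -0.8 0.1;0 0 0 -0.9 0 -0.8 0.1;0 0 0 -0.9 0 -0.8 0.1"}}

```text
time: 15.5
eef_pos: [0.4441, -0.2276, 0.1411]
tcp_rot: [0.621, 0.784, -0.0, 0.0]
contact_force: [0.3, 0.9, -0.4]
opening: 0.551
finger_force: 0.0
```

```bash
python3 rel.py .4425,-.2265,.1,13 .4425,-.2265,.027,13
```

```text
.4425,-.2265,.1,13 -> [0.     0.0002 0.0006] [ 0.0073 -0.0069  0.2057]
.4425,-.2265,.027,13 -> [0.     0.0002 0.0006] [ 0.0076 -0.007   0.5707]
t 15.5 pos [ 0.4441 -0.2276  0.1411] yang 13.217959691388865 f [ 0.3331  0.9483 -0.4158] open 0.5505506809853452 0.0 q6 -0.907355267490855
```

{"name": "send_rows", "arguments": {"moves": "0 0 0 0.008 -0.005 0.2 0.1;0 0 0 0.008 -0.005 0.4 0.1;0 0 0 0.008 -0.005 0.57 0.1;0 0 0 0.008 -0.005 0.57 0.1;0 0 0 0.008 -0.005 0.57 -0.3;0 0 0 0.008 -0.005 0.57 -0.7;0 0 0 0.008 -0.005 0.57 -1;0 0 0 0.008 -0.005 0.57 -1;0 0 0 0.008 -0.005 0.57 -1", "newtons": 45}}

```text
time: 16.62
eef_pos: [0.4435, -0.2234, 0.029]
tcp_rot: [0.619, 0.785, 0.0, 0.002]
contact_force: [-0.4, 0.9, 6.4]
opening: 0.201
finger_force: 48.3
```

{"name": "send_rows", "arguments": {"moves": "0 0 0 0 0 -0.2 -1;0 0 0 0 0 -0.5 -1;0 0 0 0 0 -0.8 -1;0 0 0.0247 0.3 0 -0.8 -1;0 0 0.0247 0.6 0 -0.8 -1;0 0 0.0247 0.9 0 -0.8 -1;0 0 0.0247 0.9 0 -0.8 -1"}}

```text
time: 17.5
eef_pos: [0.3991, -0.0445, 0.1868]
tcp_rot: [0.676, 0.737, 0.0, -0.0]
contact_force: [0.1, 0.2, -1.1]
opening: 0.205
finger_force: 47.5
```

```bash
python3 rel.py .4445,.0225,.17,4.5 .4445,.0225,.108,4.5
```

```text
.4445,.0225,.17,4.5 -> [ 0.     -0.      0.0011] [0.3145 0.2549 0.084 ]
.4445,.0225,.108,4.5 -> [ 0.     -0.      0.0011] [0.3144 0.2548 0.394 ]
t 17.5 pos [ 0.3991 -0.0445  0.1868] yang 4.8839015034436954 f [ 0.1176  0.2292 -1.0689] open 0.2048076627271301 47.46753931045532 q6 -0.45070831452402166
```

{"name": "send_rows", "arguments": {"moves": "0 0 0 0.15 0.12 0.05 -1;0 0 0 0.33 0.255 0.084 -1;0 0 0 0.33 0.255 0.2 -1;0 0 0 0.33 0.255 0.34 -1;0 0 0 0.33 0.255 0.34 -1;0 0 0 0.33 0.255 0.34 -1"}}

```text
time: 18.25
eef_pos: [0.4467, 0.0216, 0.12]
tcp_rot: [0.679, 0.734, 0.0, 0.001]
contact_force: [0.2, 0.1, -0.4]
opening: 0.2
finger_force: 47.5
```

```bash
python3 rel.py .4445,.026,.108,4.5; python3 - <<'E'
from h import *
from plant import ctrl
d={n:ctrl.read_camera(n) for n in("scene","top")};pickle.dump(d,open("c5.pkl","wb"))
p=np.array(ctrl.get_state()["eef_pos"]);print(p)
s=d["scene"];np.set_printoptions(precision=3,suppress=True,linewidth=250)
# predicted head corners (front face) if holder centre is TCP + (0,-3mm)
b=np.radians(4.5);Rm=np.array([[np.cos(b),-np.sin(b)],[np.sin(b),np.cos(b)]])
f0=p[2]-.029
for o in(-.003,):
    X=[np.r_[p[:2]+Rm@[-.009,o+y],f0+z] for y in(.03,-.03) for z in(0,.075)];print(proj(s,X))
g=cv2.cvtColor(s["image"],cv2.COLOR_RGB2GRAY)
print(g[196:222,230:262])
E
```

```text
.4445,.026,.108,4.5 -> [0.0002 0.0001 0.0001] [ 0.0228 -0.0092  0.0599]
t 18.25 pos [0.4467 0.0216 0.12  ] yang 4.528352072306748 f [ 0.233   0.0647 -0.386 ] open 0.19982322247005538 47.47712194919586 q6 -0.2581073698760333
[0.44705779 0.02170102 0.12059321]
[[237.731 203.563]
 [236.355 186.308]
 [249.633 212.643]
 [248.722 195.317]]
[[181 184 181 180 161 139 123  85  38  18  13  19  61  82  96 108 106  90  67  58  57  56  77 104 117 116 119 128 134 133 128 120]
 [183 184 184 182 164 140 124  86  49  35  24  25  63  80  90 104 112  96  68  55  56  57  76 109 122 117 117 122 128 131 127 118]
 [181 184 184 182 165 141 129  92  52  46  43  45  71  87  97 109 116  96  68  57  56  57  70 105 117 115 115 112 111 112 112 112]
 [181 181 182 183 158 138 126  91  53  54  50  52  64  87 107 113 113 101  70  53  57  58  69 100 112 114 118 111 105 103 103 109]
 [181 180 168 156 139 133 128  94  54  49  52  50  51  68  91 106 110 105  72  57  56  55  66  99 114 116 126 129 121 116 113 124]
 [183 182 170 146 127 128 131  98  59  51  50  52  50  50  63  87 102 100  75  56  54  56  69  99 123 133 142
[... 1942 characters left out ...]
 89  91  91  91  91  90 100 111 116 117 119]
 [128 128 125 130 126 128 126 126 126 129 127 127 118 114 113 112 112 105 100 106 104  96  92  95  94  90  91  97 110 117 116 115]
 [128 130 130 128 127 126 130 125 128 128 126 128 126 121 114 109 118 111  99 106 109 104  97  91  92  92  92  97 111 114 116 116]
 [125 128 125 127 128 125 126 128 128 128 127 127 125 126 121 107 104 109 112 107 104 110 102  97  92  90  94  98 108 117 114 116]
 [129 127 125 127 126 126 130 129 128 124 128 130 127 128 127 111 100  97 107 111 105 102 106 105 101  99 101 110 116 118 115 119]
 [130 126 126 127 128 126 127 126 127 127 127 127 127 127 128 121 113 101  95 101 110 106  97 102 120 116 105 104 110 116 115 115]]
```

The measured head edges match a holder offset of −3 mm in y. The target TCP y of 0.026 therefore lines it up with the lip. I'll lower it in front of the panel and feel forward.

{"name": "send_rows", "arguments": {"moves": "0 0 0 0.022 0 0.03 -1;0 0 0 0.022 0 0.06 -1;0 0 0 0.022 0.03 0.06 -1;0 0 0 0.022 0.04 0.06 -1"}}

```text
time: 18.85
eef_pos: [0.4541, 0.0273, 0.1071]
tcp_rot: [0.678, 0.735, 0.0, 0.0]
contact_force: [0.5, 0.4, -0.9]
opening: 0.207
finger_force: 47.5
```

{"name": "send_rows", "arguments": {"moves": "0 0 0 0 0.008 0 -1;0 0 0 0 0.016 0 -1;0 0 0 0 0.016 0 -1"}}

```text
time: 19.23
eef_pos: [0.4569, 0.0275, 0.1071]
tcp_rot: [0.678, 0.735, 0.0, 0.0]
contact_force: [0.3, -0.4, -0.9]
opening: 0.204
finger_force: 47.5
```

{"name": "send_rows", "arguments": {"moves": "0 0 0 0 0.008 0 -1;0 0 0 0 0.016 0 -1;0 0 0 0 0.016 0 -1"}}

```text
time: 19.6
eef_pos: [0.46, 0.0278, 0.1071]
tcp_rot: [0.678, 0.735, 0.0, 0.0]
contact_force: [-0.1, 0.7, -1.6]
opening: 0.203
finger_force: 47.5
```

{"name": "send_rows", "arguments": {"moves": "0 0 0 0 0.008 0 -1;0 0 0 0 0.008 0 -1"}}

```text
time: 19.85
eef_pos: [0.4616, 0.028, 0.107]
tcp_rot: [0.678, 0.735, 0.0, 0.0]
contact_force: [-0.2, 0.4, -1.5]
opening: 0.205
finger_force: 47.5
```

{"name": "send_rows", "arguments": {"moves": "0 0 0 0 0.006 0 -1;0 0 0 0 0.006 0 -1"}}

```text
time: 20.1
eef_pos: [0.4628, 0.028, 0.1071]
tcp_rot: [0.678, 0.735, 0.0, 0.0]
contact_force: [0.4, 0.5, 0.5]
opening: 0.202
finger_force: 47.5
```

{"name": "send_rows", "arguments": {"moves": "0 0 0 0 0.006 0 -1;0 0 0 0 0.006 0 -1"}}

```text
time: 20.35
eef_pos: [0.4635, 0.0281, 0.1069]
tcp_rot: [0.678, 0.735, -0.0, -0.0]
contact_force: [-0.9, -0.9, 0.6]
opening: 0.201
finger_force: 47.6
```

{"name": "send_rows", "arguments": {"moves": "0 0 0 0 0.006 0 -1;0 0 0 0 0.006 0 -1"}}

```text
time: 20.6
eef_pos: [0.4638, 0.0282, 0.1067]
tcp_rot: [0.678, 0.735, -0.001, -0.001]
contact_force: [-5.7, -0.8, 3.7]
opening: 0.204
finger_force: 47.9
```

Panel contact came at x≈0.4636, as predicted. I'll back off 1.5–2 mm, trim y and go down.

{"name": "send_rows", "arguments": {"moves": "0 0 0 -0.006 -0.01 0 -1;0 0 0 -0.006 -0.01 0 -1;0 0 0 -0.006 -0.01 0.015 -1;0 0 0 -0.006 -0.01 0.03 -1;0 0 0 -0.006 -0.01 0.03 -1"}}

```text
time: 21.22
eef_pos: [0.4634, 0.0269, 0.1008]
tcp_rot: [0.678, 0.735, 0.0, 0.0]
contact_force: [0.0, 0.1, -0.5]
opening: 0.203
finger_force: 47.5
```

{"name": "send_rows", "arguments": {"moves": "0 0 0 0 -0.005 0.01 -1;0 0 0 0 -0.005 0.025 -1;0 0 0 0 -0.005 0.05 -1;0 0 0 0 -0.005 0.05 -1"}}

```text
time: 21.72
eef_pos: [0.4617, 0.0269, 0.0904]
tcp_rot: [0.678, 0.735, -0.0, -0.001]
contact_force: [0.5, 1.2, -0.5]
opening: 0.204
finger_force: 47.5
```

The tongue is in the channel and moving freely. I'll go down to the strip and press.

{"name": "send_rows", "arguments": {"moves": "0 0 0 0 0 0.025 -1;0 0 0 0 0 0.055 -1;0 0 0 0 0 0.055 -1", "newtons": 60}}

```text
time: 22.1
eef_pos: [0.4616, 0.0269, 0.0792]
tcp_rot: [0.678, 0.735, -0.0, -0.001]
contact_force: [-0.2, 0.4, -0.4]
opening: 0.199
finger_force: 61.4
```

{"name": "send_rows", "arguments": {"moves": "0 0 0 0 0 0.01 -1;0 0 0 0 0 0.02 -1;0 0 0 0 0 0.02 -1"}}

```text
time: 22.48
eef_pos: [0.4624, 0.0268, 0.0765]
tcp_rot: [0.678, 0.735, 0.0, 0.0]
contact_force: [-1.3, 0.7, 3.7]
opening: 0.196
finger_force: 62.2
```

{"name": "send_rows", "arguments": {"moves": "0 0 0 0 0 0.01 -1;0 0 0 0 0 0.02 -1;0 0 0 0 0 0.02 -1"}}

```text
time: 22.85
eef_pos: [0.4625, 0.0268, 0.0731]
tcp_rot: [0.678, 0.735, -0.0, 0.0]
contact_force: [-2.9, 0.5, 8.7]
opening: 0.198
finger_force: 63.0
```

{"name": "send_rows", "arguments": {"moves": "0 0 0 0 0 0.01 -1;0 0 0 0 0 0.01 -1"}}

```text
time: 23.1
eef_pos: [0.4627, 0.0268, 0.0729]
tcp_rot: [0.678, 0.735, -0.0, -0.0]
contact_force: [-8.1, 1.0, 18.6]
opening: 0.204
finger_force: 64.4
```

{"name": "send_rows", "arguments": {"moves": "0 0 0 0 -0.003 0.001 -1;0 0 0 0 -0.003 0.001 -1;0 0 0 0 -0.003 0.001 -1;0 0 0 0 -0.003 0.001 -1"}}

```text
time: 23.6
eef_pos: [0.4626, 0.0268, 0.0729]
tcp_rot: [0.678, 0.735, 0.0, 0.0]
contact_force: [-5.9, 2.5, 18.2]
opening: 0.201
finger_force: 64.2
```

```bash
python3 - <<'E'
from h import *
from plant import ctrl
np.set_printoptions(precision=4,suppress=True)
s=ctrl.read_camera("scene");o=pickle.load(open("c0.pkl","rb"))["scene"]
st=ctrl.get_state();p=st["eef_pos"];print(p,st["tcp_rot"],st["contact_force"],st["dq"],st["opening"])
# drawer front still in place: unoccluded right end of panel and left end; white/pinkish vial cap
for n,(x,y,w,h) in dict(panelL=(232,184,8,14),panelR=(262,208,12,16)).items():
    print(n,np.abs(s["image"][y:y+h,x:x+w].astype(int)-o["image"][y:y+h,x:x+w]).max(2).mean())
q=proj(s,[[.5413,.0165,.069]])[0];print("vial cap px",q);x,y=q.astype(int);print(cv2.cvtColor(s["image"],cv2.COLOR_RGB2GRAY)[y-5:y+14,x-6:x+8])
E
```

```text
[0.4626 0.0268 0.0729] [0.6782 0.7349 0.0001 0.0002] [-6.2044  1.6534 18.8876] [-0.0003 -0.0004 -0.0006  0.0005  0.0005  0.0012] 0.20221559141810092
panelL 94.99107142857143
panelR 13.364583333333334
vial cap px [268.3698 200.1206]
[[113 126 146 159 163 165 164 165 166 166 167 166 165 166]
 [116 139 161 165 163 166 169 168 168 168 167 166 166 165]
 [120 139 147 148 164 188 201 193 185 171 167 167 165 166]
 [117 128 135 148 183 210 217 213 194 174 165 165 165 167]
 [125 129 132 162 195 207 204 204 192 174 165 167 167 167]
 [131 135 136 148 175 191 192 191 185 168 164 165 166 166]
 [148 150 150 133 138 156 158 157 157 153 155 163 167 168]
 [161 163 164 141 120 124 124 121 136 150 159 164 168 170]
 [160 164 162 152 134 126 123 117 137 154 161 166 166 166]
 [162 162 164 161 143 134 133 126 134 146 157 165 165 167]
 [162 163 163 158 140 127 123 129 132 133 155 165 167 166]
 [164 165 164 158 141 114  99 112 130 132 158 168 166 165]
 [163 163 164 160 136 109  92  93 116 129 155 170 169 169]
 [165 163 162 159 132 100  89  83 103 133 156 166 166 166]
 [180 167 163 149 120  87  76  78 104 130 146 148 150 147]
 [189 185 171 158 129  90  76  88 123 134 135 134 136 131]
 [188 195 190 182 165 121 102 113 145 137 128 133 131 132]
 [157 186 196 196 187 153 142 144 144 137 131 135 134 147]
 [124 147 173 192 198 181 160 146 133 134 134 135 144 160]]
```

The vial stands upright in the drawer and the drawer hasn't moved. The holder is hard home, pressed with about 18 N, and still. Handing in.

```bash
python3 -c "
from plant import ctrl
print(ctrl.sign_off())"
```

```text
the job is handed in; nothing more can be done
None
```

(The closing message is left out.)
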